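# Tip the rinsed brush tin onto the drying rest

## Task

Tip the tall blue brush tin over the stop of the drying rest so that it lies on its side on the slatted deck with its open mouth pointing away from the stop and its foot still by the stop. Only push and steady it with the fingers: no picking it up or sliding it away, and keep it under control all the way down so that it lands gently and never falls freely. Leave the other things on the table where they are.

Things in the scene. Friction and masses are not known exactly. Their poses are not given: they have to be found in the camera images.
- drying_rest: wooden rest fixed to the table, 274x130 mm. Origin at table level under the middle of the stop edge; +x runs from the stop along the deck, z up. x = -95 to 0 mm: low bay, floor 8 mm above the table; x = 0 to 171 mm: slatted deck, flat top 18 mm above the table. The 10 mm step between them at x = 0, a grippy black rubber strip, is the stop for the tin's foot
- stop_edge (a point): middle of the stop's top edge, 18 mm above the table, axes as the drying rest
- brush_tin: tall blue square tin with white bands, empty, open on top, loose, 0.15 to 0.31 kg: 66x66 mm, 150 mm tall, walls 3 mm (mouth 60x60 mm), floor 8 mm. Stands in the bay, its +x face toward the stop, 2 to 8 mm from it. Origin: centre of its underside; z toward the mouth. Tipped 30 to 38 degrees it overbalances and falls on unless held back, e.g. by fingers in the mouth on the wall away from the stop
- tin_heel (a point): middle of the tin's bottom edge on the stop side, at tin x = +33 mm, z = 0
- tin_mouth (a point): centre of the tin's open mouth, at tin z = +150 mm
- white_bottle: white bottle with green band, 53 mm across, 136 mm tall, at the back right; loose bystander, origin at the centre of its underside
- dark_jar: short dark round jar, 67 mm across, 77 mm tall, left of the work; loose bystander, origin at the centre of its underside
- thread_spool: small wooden thread spool, 26 mm across, 29 mm tall, at the front right; loose bystander, origin at the centre of its underside
- ribbon_reel: flat reel of dark ribbon, 90 mm across, 20 mm high, lying behind the work; loose bystander, origin at the centre of its underside
- eraser: cream eraser, 24x58x14 mm, at the front of the table; loose bystander, origin at the centre of its underside
Mind the look-alikes: they are no part of the job. Of the things shaped like the brush_tin, the blue one is meant.

How it is judged:
By the outcome, as a careful person would: the job done as asked, in the order asked, and still so for the second after the job is handed in, with the robot touching nothing.
It also fails if it takes over 43 s, if anything falls off the work surface, if the arm or the gripper's body presses on something with over 40 N, if the wrist force passes 120 N, or if a joint passes its speed limit or range.

## Robot

A 7-joint arm with a two-finger parallel gripper is mounted at the origin on a cart in front of the work surface, level with it; the furniture and walls round the work are solid. World frame = base frame: x ahead of the robot, y to its left, z up, the work surface at z = 0. Lengths are in m, angles in rad, forces in N, time in s.
With the tool pointing down it reaches from about 0.425 to 1.025 m from the base axis. Payload 9.4 kg.
Tool frame: the origin (TCP) lies between the finger pads; the fingertips stand 17 mm ahead of it and the grasp point (between the pads) lies 2 mm behind it (manip.nose_length is the distance from the TCP to the fingertips, in m); z points along the fingers, y is the line along which they close (so a half turn about z gives the same grasp; the last joint's range is limited). The gripper opens to 85 mm and grips with 20 to 120 N. Pads are 22 mm wide; open, the fingers measure 114 mm over their backs; the gripper's body (76 mm by 85 mm) begins 54 mm behind the grasp point. The pads swing forward as they close: fully open they stand 13 mm farther back than shut.
Start: joints at [-1.313, 0.599, -0.003, 1.599, 0.002, 0.943, -0.08], TCP at [0.238, 0.685, 0.248] pointing down, gripper open.
Joint ranges: [-2.57, 2.57], [-0.35, 1.97], [-1.29, 1.29], [0.11, 2.56], [-1.05, 4.19], [0.11, 1.86], [-2.63, 2.63]. Speed limits (rad/s): [2.22, 2.22, 3.01, 3.01, 3.14, 3.14, 3.14].

## Interface

Orientations are given as a unit quaternion [w, x, y, z].
In Python, from station import manip gives the robot as it stands. The module is installed in compiled form; this text tells all that it offers. Calls block until the motion is done:
- manip.goto(position, orientation): joint-space move of the TCP to a pose.
- manip.move_straight(position, rate=0.15, ori=None, force_limit=None): straight line of the TCP; ori=None keeps the orientation; rate is the mean speed in m/s. With force_limit (N) it stops when the force on the tool has changed by that much, and returns True; else False.
- manip.move_joints(angles): joint-space move.
- manip.ungrasp() and manip.close(): open the fingers fully, or close them until they stop; the grip force is fixed at half the most.
- manip.dwell(seconds).
- manip.inverse_kinematics(position, orientation): joint angles nearest the present ones, or None.
- manip.get_image(name): name is "scene" or "top" or "wrist"; returns the picture (480x640x3 uint8, red, green, blue); there is no depth.
- manip.calibration(name): a dict with "camera_matrix" (3x3 intrinsics, pixels), "world_to_cam" (4x4, takes a point from world to camera coordinates). Camera axes: x right, y up, looking along -z (the intrinsics and any distortion apply to the point x, -y, -z); pixel columns grow to the right and rows downward; lengths in m; the calibration is good to about 2 mm. A picture is of the moment at which its call begins: read the wrist's pose just before it. calibration takes no time and is no camera call; for the wrist camera it gives the pose at the moment of the call.
A pose or a line that the arm cannot do raises manip.Unreachable and nothing moves.
- manip.job_done(): hands the job in; it is judged then, once.
Readings, each from a call of its own:
- manip.current_time(): time.
- manip.current_joints(): joint angles.
- manip.current_dq(): joint speeds.
- manip.current_tau(): joint torques, N m.
- manip.current_eef_pos(): TCP position.
- manip.current_ee_rot(): TCP orientation.
- manip.current_ft_force(): force on the tool from outside, world axes, zero at the start.
- manip.current_torque(): the same for the moment, N m.
- manip.current_grip_width(): opening from 0.0 (shut) to 1.0 (fully open).
- manip.current_grip_force(): force on a finger pad.
Only numpy, scipy, OpenCV 4.12 (cv2) and the standard library are available. Lean on these libraries where they do the work, as an engineer would, in place of code of your own. Each camera call takes 0.05 s, during which the arm holds its last target. There are 200 camera calls.

## Working session

There is one attempt and no reset: what is moved stays moved. The work goes in short steps, each a Python script; the robot and the scene stay as the last script left them, time stands still between calls to the robot, and variables do not carry over. Pictures are saved under pics/ and viewed, at most 10 in all, crops included, and the job is handed in when it is done.

```bash
mkdir -p pics; python3 - <<'E'
from station import manip
import cv2
for n in("scene","top"):
    cv2.imwrite(f"pics/{n}0.png",manip.get_image(n)[:,:,::-1])
    c=manip.calibration(n);print(n,c)
print(manip.nose_length,manip.current_ee_rot(),manip.current_time(),manip.current_grip_width())
E
```

```text
scene {'camera_matrix': array([[488.46597156,   0.        , 320.68860181],
       [  0.        , 488.46597156, 235.90430429],
       [  0.        ,   0.        ,   1.        ]]), 'world_to_cam': array([[ 0.64654218, -0.76242075, -0.02641606, -0.33446314],
       [ 0.3388321 ,  0.25596527,  0.90535881, -0.29146812],
       [-0.68350275, -0.59430327,  0.42382497, -0.65976105],
       [ 0.        ,  0.        ,  0.        ,  1.        ]])}
top {'camera_matrix': array([[447.64836223,   0.        , 319.64968211],
       [  0.        , 447.64836223, 241.5498758 ],
       [  0.        ,   0.        ,   1.        ]]), 'world_to_cam': array([[-0.02252008, -0.99901234, -0.03830404,  0.06516925],
       [ 0.98322504, -0.02906825,  0.18006543, -0.56985544],
       [-0.18100102, -0.0336064 ,  0.98290856, -1.15523099],
       [ 0.        ,  0.        ,  0.        ,  1.        ]])}
0.017 [-4.18436676e-05  1.66587810e-01  9.86026354e-01 -7.26735596e-04] 0.1 1.0020510695151885
```

View pics/top0.png

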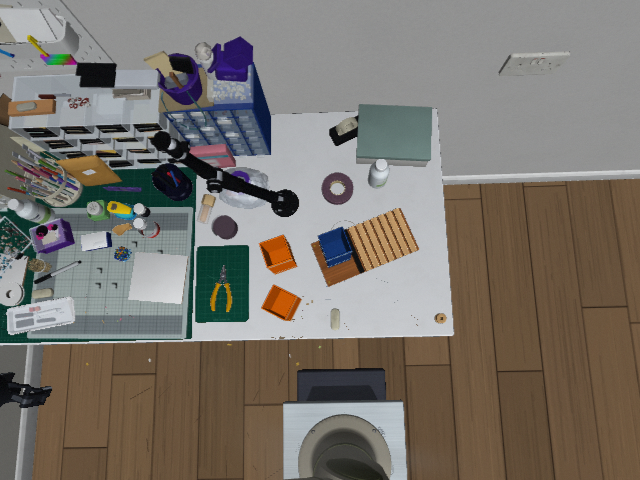

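View pics/scene0.png

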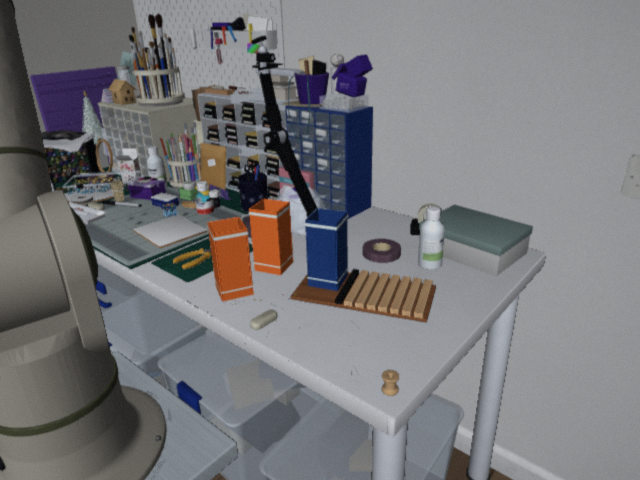

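The top view shows the blue tin at about (337,245), with the rest running right and slightly up to (415,230). The orange look-alikes are at (278,253) and (281,303). The scene view shows the blue tin upright at (327,250).

```bash
cat > h.py <<'E'
import numpy as np,cv2
from station import manip
def ray(c,uv,z):
    K=c["camera_matrix"];T=c["world_to_cam"];R=T[:3,:3];o=-R.T@T[:3,3]
    d=np.linalg.inv(K)@[uv[0],uv[1],1];d=R.T@[d[0],-d[1],-d[2]]
    return o+d*(z-o[2])/d[2]
def proj(c,p):
    q=c["world_to_cam"][:3]@np.r_[p,1];q=c["camera_matrix"]@[q[0],-q[1],-q[2]];return q[:2]/q[2]
E
python3 - <<'E'
from h import *
c=manip.calibration("top")
im=cv2.imread("pics/top0.png");crop=im[195:295,295:430]
cv2.imwrite("pics/crop.png",cv2.resize(crop,None,fx=5.9,fy=5.9,interpolation=cv2.INTER_CUBIC))
hsv=cv2.cvtColor(im,cv2.COLOR_BGR2HSV)
roi=np.zeros(im.shape[:2],np.uint8);roi[200:292,305:425]=255
wood=cv2.inRange(hsv,(5,70,40),(25,255,255))&roi
cs,_=cv2.findContours(wood,0,2);pts=np.vstack([k for k in cs if cv2.contourArea(k)>15])
print("wood hull",cv2.approxPolyDP(cv2.convexHull(pts),3,True)[:,0].tolist())
light=cv2.inRange(hsv,(5,50,170),(25,200,255))&roi
ys,xs=np.nonzero(light);p=np.array([ray(c,(x,y),.018)[:2] for x,y in zip(xs,ys)],np.float32)
r=cv2.minAreaRect(p);print("deck rect",r,cv2.boxPoints(r).tolist())
blue=cv2.inRange(hsv,(105,100,40),(125,255,255))&roi
cs,_=cv2.findContours(blue,0,2);k=max(cs,key=cv2.contourArea)
q=cv2.approxPolyDP(cv2.convexHull(k),2,True)[:,0];print("tin hull",q.tolist())
for u in q: print(u,ray(c,u,.158)[:2].round(4),ray(c,u,.008)[:2].round(4))
E
```

```text
wood hull [[418, 249], [328, 286], [311, 244], [399, 208]]
deck rect ((0.5808274745941162, -0.12193034589290619), (0.1304807960987091, 0.15072007477283478), 20.789796829223633) [[0.49308663606643677, -0.07463353872299194], [0.5465832352638245, -0.2155400812625885], [0.6685683131217957, -0.16922715306282043], [0.615071713924408, -0.028320610523223877]]
tin hull [[342, 227], [351, 247], [350, 257], [329, 266], [318, 236]]
[342 227] [ 0.5869 -0.0093] [ 0.6194 -0.012 ]
[351 247] [ 0.5362 -0.0297] [ 0.5616 -0.0352]
[350 257] [ 0.5115 -0.0264] [ 0.5336 -0.0315]
[329 266] [0.4909 0.0253] [0.51   0.0275]
[318 236] [0.5661 0.0505] [0.5956 0.0561]
```

View pics/crop.png

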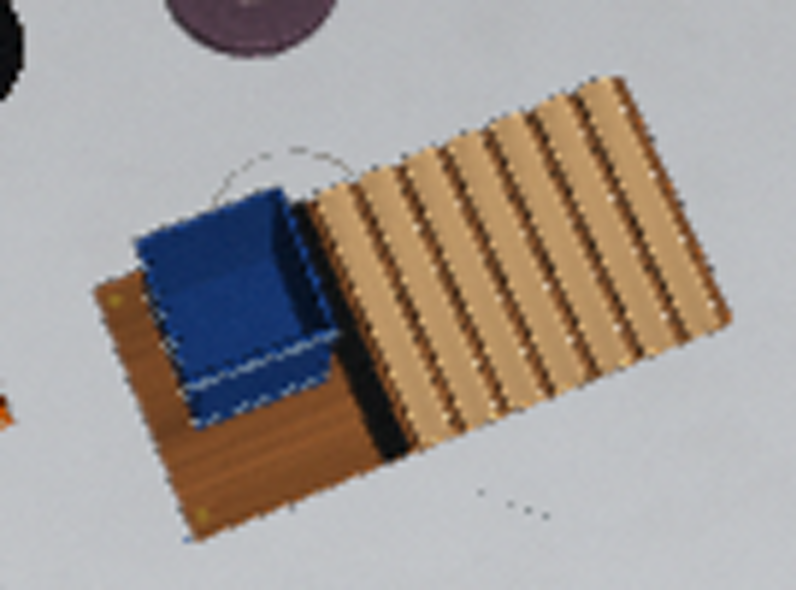

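The crop shows the rest's axis, the black stop strip from (295,205) to (385,460), and the tin's rim at its left. Next I'll compute the geometry and check IK for the whole tipping arc.

```bash
cat >> h.py <<'E'
from scipy.spatial.transform import Rotation as Rot
EX=np.array([.355,-.935,0]);EX/=np.linalg.norm(EX);EY=np.array([-EX[1],EX[0],0]);Z=np.array([0,0,1.])
def quat(a,opt,sg):  # tool tilt a (deg): 0 down, 90 pointing along -EX
    a=np.radians(a);z=-np.sin(a)*EX-np.cos(a)*Z
    y=sg*(EY if opt=="B" else np.cos(a)*EX-np.sin(a)*Z)
    q=Rot.from_matrix(np.c_[np.cross(y,z),y,z]).as_quat();return np.r_[q[3],q[:3]],z
def tinpt(S,th,u,w,g=.004,v=0.):
    """world point of tin (u,w) at tilt th deg; S = stop edge (z .018), g = start gap"""
    t=np.radians(th);t1=np.arctan2(g,.010)
    ux=lambda t:np.array([np.cos(t),-np.sin(t)]);wz=lambda t:np.array([np.sin(t),np.cos(t)])
    if t<=t1: heel=np.array([-g,-.010])
    else: heel=-np.hypot(g,.010)*wz(t)
    p=heel+(u-.033)*ux(t)+w*wz(t)
    return S+p[0]*EX+p[1]*Z+v*EY
def tool(S,th,a,opt,sg,d=.05,h=.011,side=0.,g=.004,v=0.):
    """side: +1 tip on +x wall, -1 finger back on -x rim, 0 mid slack"""
    f=np.radians(th-a);hi=.030-h*np.cos(f);lo=-.030+h/np.cos(f)+d*np.tan(f)
    u=(hi+lo)/2+side*(hi-lo)/2
    q,z=quat(a,opt,sg);return tinpt(S,th,u,.150-d,g,v)-.017*z,q,hi-lo
E
python3 - <<'E'
from h import *
c=manip.calibration("top")
f=lambda x,y,z:ray(c,(295+x/5.9-.5+.08,195+y/5.9-.5+.08),z)
for n,x,y in[("bl",137,240),("br",280,190),("fr",335,335),("fl",190,388)]:
    p=f(x,y,.158);print(n,p[:2].round(4),"ex,ey",(p@EX).round(4),(p@EY).round(4))
for n,x,y,z in[("stopL1",293,203,.018),("stopL2",385,462,.018),("stopR1",312,198,.018),("stopR2",410,450,.018),("end1",730,320,.018),("end2",620,78,.018),("bay1",97,288,.008),("bay2",196,540,.008)]:
    p=f(x,y,z);print(n,p[:2].round(4),(p@EX).round(4),(p@EY).round(4))
S=EX*.2225+EY*.0;
m=(f(293,203,.018)+f(385,462,.018))/2;print("S",m)
for opt in"AB":
  for sg in(1,-1):
    r=[]
    for th in range(0,95,10):
        a=max(-10,th-34);p,q,s=tool(m,th,a,opt,sg);j=manip.inverse_kinematics(p,q);r.append(None if j is None else np.round(j,2).tolist())
    print(opt,sg,*r,sep="\n ")
E
```

```text
bl [0.5679 0.0509] ex,ey 0.154 0.549
br [ 0.5875 -0.0094] ex,ey 0.2173 0.5459
fr [ 0.5254 -0.0302] ex,ey 0.2148 0.4804
fl [0.5049 0.0304] ex,ey 0.1508 0.4828
stopL1 [ 0.6114 -0.0178] 0.2337 0.5652
stopL2 [ 0.4875 -0.0564] 0.2258 0.4357
stopR1 [ 0.6135 -0.0269] 0.2429 0.564
stopR2 [ 0.4928 -0.0682] 0.2387 0.4365
end1 [ 0.5495 -0.2191] 0.3999 0.4359
end2 [ 0.6672 -0.1746] 0.4 0.5617
bay1 [0.5751 0.0762] 0.1329 0.5647
bay2 [0.4545 0.0323] 0.1312 0.4363
S [ 0.54942271 -0.03713056  0.018     ]
A
 1
 [-0.57, 0.62, 0.55, 2.2, -0.38, 0.38, -0.97]
 [-0.52, 0.62, 0.54, 2.18, -0.37, 0.38, -0.94]
 [-0.46, 0.63, 0.53, 2.17, -0.37, 0.38, -0.9]
 [-0.36, 0.64, 0.51, 2.12, -0.53, 0.47, -0.67]
 [-0.21, 0.67, 0.46, 2.05, -0.65, 0.64, -0.47]
 [-0.08, 0.73, 0.43, 1.96, -0.72, 0.82, -0.35]
 [0.03, 0.8, 0.4, 1.88, -0.76, 1.0, -0.27]
 [0.14, 0.88, 0.34, 1.79, -0.77, 1.16, -0.23]
 [0.23, 0.97, 0.27, 1.69, -0.76, 1.31, -0.22]
 [0.32, 1.06, 0.19, 1.6, -0.75, 1.44, -0.23]
A
 -1
 [-0.22, 0.55, 0.03, 2.18, 0.4, 0.41, 1.38]
 [-0.17, 0.55, 0.03, 2.16, 0.39, 0.42, 1.42]
 [-0.13, 0.56, 0.02, 2.15, 0.4, 0.42, 1.46]
 [
[... 526 characters left out ...]
 0.55, 0.68]
 [0.24, 0.68, -0.07, 1.94, -0.31, 0.69, 0.8]
 [0.37, 0.76, -0.15, 1.85, -0.36, 0.83, 0.9]
 [0.46, 0.86, -0.2, 1.76, -0.4, 0.98, 0.97]
 [0.53, 0.96, -0.23, 1.67, -0.44, 1.13, 1.02]
 [0.62, 1.07, -0.32, 1.58, -0.42, 1.26, 1.0]
B
 -1
 [0.07, 0.57, -0.38, 2.16, 0.77, 0.56, 2.57]
 [0.12, 0.58, -0.39, 2.14, 0.77, 0.57, 2.62]
 [-0.68, 0.76, 0.91, 2.18, -0.91, 0.54, -1.91]
 [-0.58, 0.78, 0.92, 2.13, -0.97, 0.67, -1.79]
 [-0.46, 0.83, 0.92, 2.06, -1.01, 0.88, -1.67]
 [-0.34, 0.9, 0.92, 1.98, -1.03, 1.1, -1.59]
 [-0.16, 0.9, 0.74, 1.89, -0.95, 1.18, -1.63]
 [-0.08, 1.0, 0.74, 1.8, -0.98, 1.38, -1.58]
 [-0.01, 1.1, 0.74, 1.71, -1.0, 1.57, -1.53]
 [0.04, 1.21, 0.74, 1.63, -1.02, 1.75, -1.5]
```

```bash
python3 - <<'E'
from h import *
q,z=quat(-10,"B",1)
p=EX*.165+EY*.5145+Z*.27
manip.goto(p,q);manip.close()
im=manip.get_image("wrist");c=manip.calibration("wrist")
np.savez("w1.npz",K=c["camera_matrix"],T=c["world_to_cam"])
cv2.imwrite("pics/w1.png",im[:,:,::-1])
print(manip.current_time(),manip.current_eef_pos(),manip.current_grip_width(),c)
E
```

```text
3.475 [0.539579   0.02835224 0.27002811] 0.0012370017347605674 {'camera_matrix': array([[409.05382866,   0.        , 325.34828469],
       [  0.        , 409.05382866, 236.20427754],
       [  0.        ,   0.        ,   1.        ]]), 'world_to_cam': array([[ 9.34764447e-01,  3.55268001e-01,  2.74965073e-04,
        -5.12631075e-01],
       [-3.16717955e-01,  8.33683519e-01, -4.52395321e-01,
         2.34991339e-01],
       [-1.60950815e-01,  4.22795976e-01,  8.91817469e-01,
        -3.07590551e-01],
       [ 0.00000000e+00,  0.00000000e+00,  0.00000000e+00,
         1.00000000e+00]])}
```

View pics/w1.png

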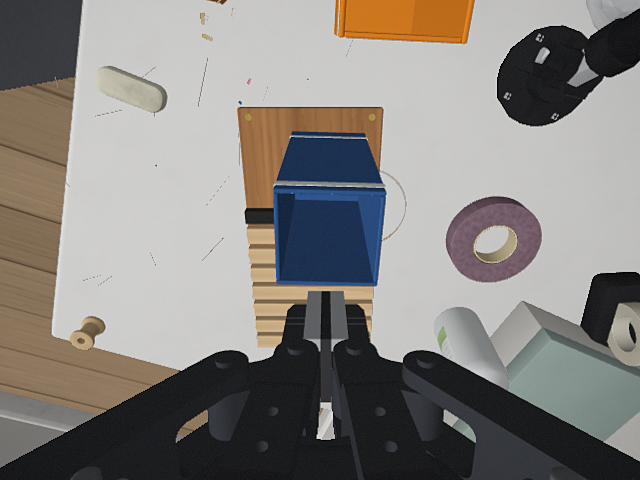

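The wrist view shows the tin's rim corners at about (274,187), (386,187), (379,286) and (277,284). The black stop's left end is at (246,209), and the closed fingers are centred at column 326.

```bash
python3 - <<'E'
from h import *
d=np.load("w1.npz");c=dict(camera_matrix=d["K"],world_to_cam=d["T"])
im=cv2.imread("pics/w1.png");hsv=cv2.cvtColor(im,cv2.COLOR_BGR2HSV)
b=cv2.inRange(hsv,(100,90,30),(125,255,255));b[:, :230]=0;b[:,400:]=0;b[:120]=0;b[295:]=0
k=max(cv2.findContours(b,0,2)[0],key=cv2.contourArea)
print("hull",cv2.approxPolyDP(cv2.convexHull(k),3,True)[:,0].tolist())
for n,u,z in[("m-l",(274,187),.158),("m-r",(386,187),.158),("p-r",(379,286),.158),("p-l",(276,284),.158),("stop",(246,209),.018),("stopb",(246,224),.018),("bay1",(238,108),.008),("bay2",(382,108),.008),("base",(290,133),.008),("baseR",(366,133),.008),("deckL",(258,347),.018)]:
    p=ray(c,u,z);print(n,(p@EX).round(4),(p@EY).round(4))
E
```

```text
hull [[274, 186], [383, 188], [376, 284], [277, 283]]
m-l 0.1515 0.4831
m-r 0.1515 0.5475
p-r 0.2196 0.5476
p-l 0.218 0.4806
stop 0.2249 0.4364
stopb 0.2409 0.435
bay1 0.1326 0.4357
bay2 0.1326 0.5626
base 0.1545 0.4807
baseR 0.1545 0.5495
deckL 0.3975 0.4351
```

```bash
cat >> h.py <<'E'
S0=EX*.227+EY*.515+Z*.018;G=.008;D=.046
def go(th,a,side,rate=.04,fl=None):
    p,q,s=tool(S0,th,a,"B",1,d=D,side=side,g=G)
    r=manip.move_straight(p,rate=rate,ori=q,force_limit=fl)
    f=manip.current_ft_force();print(th,round(a,1),side,"slack",round(s*1e3,1),r,"t",round(manip.current_time(),2),"F",round(f@EX,1),round(f@EY,1),round(f[2],1),"err mm",((manip.current_eef_pos()-p)*1e3).round(1),flush=True)
    return r
def snap(n,v="scene",box=(slice(150,380),slice(230,530))):
    im=manip.get_image(v)[:,:,::-1];cv2.imwrite(f"pics/{n}.png",cv2.resize(im[box],None,fx=2,fy=2))
E
python3 - <<'E'
from h import *
p,q,s=tool(S0,0,-10,"B",1,d=D,side=0,g=G)
manip.move_straight(p+[0,0,.07],ori=q,rate=.1)
if not go(0,-10,0,rate=.07,fl=8):
    go(0,-10,1,rate=.03)
    for th in(8,16,24): go(th,-10,1,rate=.035)
snap("tip1")
E
```

```text
0 -10 0 slack 29.9 True t 5.27 F -0.8 -0.5 7.4 err mm [-0.5 -0.1  2.7]
```

View pics/tip1.png

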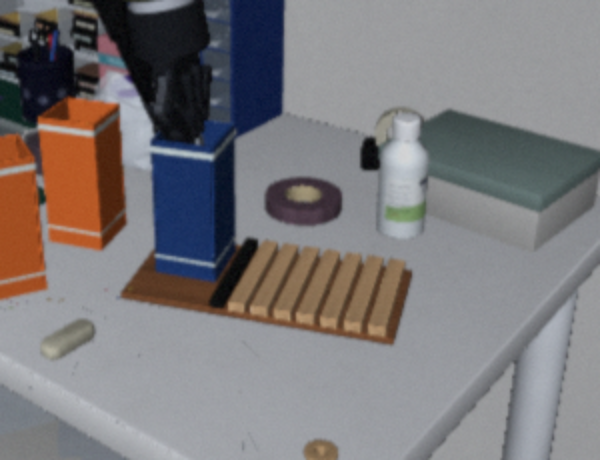

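The fingers went in the wrong way round: their linkage, wide along the closing direction, met the side rims 3 mm early, and the tin hasn't moved. I'll turn the gripper 90° so the linkage fills the mouth along the tipping direction. That leaves little slack and gives good hold-back.

```bash
cat >> h.py <<'E'
def toolA(th,a,side,dd=0.):
    f=np.radians(th-a);c,s=np.cos(f),np.sin(f)
    hi=.030-.0145*c;lo=-.030+.043*s+.030*c;w=.148-.043*c+.030*s+dd
    q,z=quat(a,"A",1);return tinpt(S0,th,(hi+lo)/2+side*(hi-lo)/2,w,G)-.017*z,q,hi-lo
def goA(th,a,side,rate=.04,fl=None,dd=0.):
    p,q,s=toolA(th,a,side,dd)
    r=manip.move_straight(p,rate=rate,ori=q,force_limit=fl)
    f=manip.current_ft_force();print(th,round(a,1),side,"slack",round(s*1e3,1),r,"t",round(manip.current_time(),2),"F",round(f@EX,1),round(f@EY,1),round(f[2],1),"err mm",((manip.current_eef_pos()-p)*1e3).round(1),flush=True)
    return r
E
python3 - <<'E'
from h import *
p,q,s=toolA(0,-10,0)
p0=manip.current_eef_pos();manip.move_straight(p0+[0,0,.075],rate=.12)
manip.goto(p+[0,0,.07],q)
if not goA(0,-10,0,rate=.06,fl=8,dd=.004):
    goA(0,-10,1,rate=.02,dd=.004)
    for th in(7,14): goA(th,-10,1,rate=.03,dd=.003)
snap("tip2")
E
```

```text
0 -10 0 slack 8.7 False t 8.36 F 0.1 -0.1 -0.6 err mm [ 0.2 -0.   0.3]
0 -10 1 slack 8.7 False t 8.72 F 0.6 -0.4 -0.4 err mm [ 0.1 -0.2  0.1]
7 -10 1 slack 4.9 False t 9.4 F -0.3 -0.3 -0.1 err mm [ 0. -0.  0.]
14 -10 1 slack 1.9 False t 10.12 F 0.5 0.2 0.1 err mm [-0. -0. -0.]
```

View pics/tip2.png

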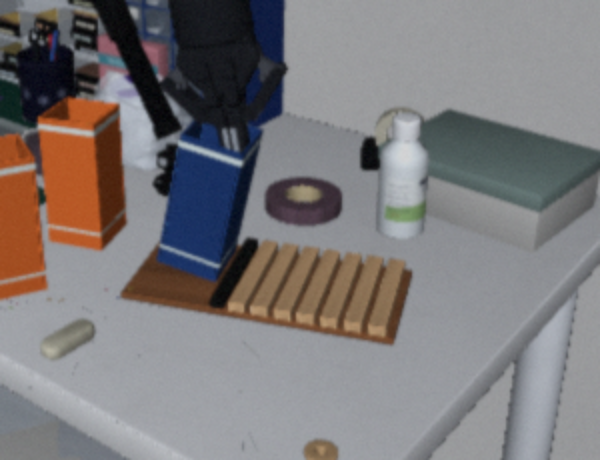

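The tin has tipped about 14° and is in hand, with its foot at about (195,262) in the crop beside the stop. I'll continue the arc.

```bash
python3 - <<'E'
from h import *
for th in(22,29,36,43,50): goA(th,th-24,.5 if th<30 else 0,rate=.03,dd=.002,fl=15)
snap("tip3")
E
```

```text
22 -2 0.5 slack 1.9 False t 10.95 F -0.2 -0.4 -0.2 err mm [-0.2  0.2 -0.1]
29 5 0.5 slack 1.9 False t 11.68 F -0.2 0.4 1.0 err mm [-0.2  0.4 -0.1]
36 12 0 slack 1.9 False t 12.38 F -0.3 0.2 1.7 err mm [-0.   0.2  0. ]
43 19 0 slack 1.9 False t 13.07 F 0.1 -0.3 -0.2 err mm [-0.1  0.3 -0.1]
50 26 0 slack 1.9 False t 13.74 F 0.6 -0.5 0.5 err mm [-0.   0.2  0. ]
```

View pics/tip3.png

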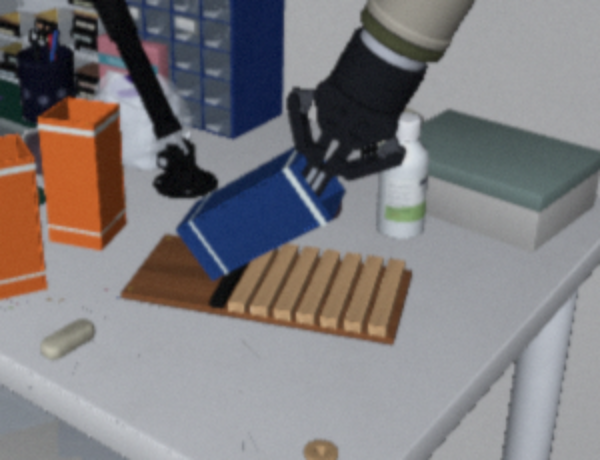

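```bash
python3 - <<'E'
from h import *
d=np.load("w1.npz");T=d["T"];K=d["K"]
q,z=quat(-10,"B",1);tcp=np.array([0.539579,0.02835224,0.27002811])
R=Rot.from_quat(np.r_[q[1:],q[0]]).as_matrix()
Rc=T[:3,:3];o=R.T@(-Rc.T@T[:3,3]-tcp)
print("cam in tool",o)
for xp in(0,.012):
  for u in[(305,292),(345,292),(287,315),(365,315),(215,355),(440,355),(130,402),(60,440),(210,430)]:
    v=np.linalg.inv(K)@[*u,1];v=R.T@(Rc.T@[v[0],-v[1],-v[2]])
    p=o+v*(xp-o[0])/v[0];print(xp,u,"off",(p[1]*1e3).round(0),"axial from tip",((.017-p[2])*1e3).round(0))
E
```

```text
cam in tool [ 0.07410596 -0.0019572  -0.12551162]
0 (305, 292) off -11.0 axial from tip -19.0
0 (345, 292) off 7.0 axial from tip -19.0
0 (287, 315) off -17.0 axial from tip 2.0
0 (365, 315) off 13.0 axial from tip 2.0
0 (215, 355) off -37.0 axial from tip 29.0
0 (440, 355) off 35.0 axial from tip 29.0
0 (130, 402) off -54.0 axial from tip 51.0
0 (60, 440) off -65.0 axial from tip 64.0
0 (210, 430) off -30.0 axial from tip 61.0
0.012 (305, 292) off -9.0 axial from tip 7.0
0.012 (345, 292) off 5.0 axial from tip 7.0
0.012 (287, 315) off -14.0 axial from tip 25.0
0.012 (365, 315) off 11.0 axial from tip 25.0
0.012 (215, 355) off -31.0 axial from tip 47.0
0.012 (440, 355) off 29.0 axial from tip 47.0
0.012 (130, 402) off -46.0 axial from tip 66.0
0.012 (60, 440) off -54.0 axial from tip 77.0
0.012 (210, 430) off -25.0 axial from tip 74.0
```

The picture shows the tin at about 55° resting on the stop, with the linkage bulging wider toward the gripper body. I'll keep the tool steeper (lag growing to 35°) so the linkage clears the deck while lowering.

```bash
python3 - <<'E'
from h import *
for th,ph in((57,26.5),(64,29),(71,31.5),(78,34),(84,35)): 
    if goA(th,th-ph,0,rate=.03,dd=.002,fl=15): break
snap("tip4")
E
```

```text
57 30.5 0 slack 1.0 False t 14.48 F 0.9 0.3 0.5 err mm [ 0.  -0.3 -0.2]
64 35 0 slack 0.2 False t 15.18 F 0.2 0.2 0.8 err mm [-0.1 -0.1 -0.2]
71 39.5 0 slack -0.4 False t 15.88 F 1.2 0.4 0.2 err mm [-0.  -0.1 -0.2]
78 44 0 slack -0.9 False t 16.58 F 1.3 0.3 0.5 err mm [-0.1 -0.1 -0.2]
84 49 0 slack -1.1 False t 17.21 F 0.2 0.1 -0.6 err mm [-0.2 -0.2 -0.4]
```

View pics/tip4.png

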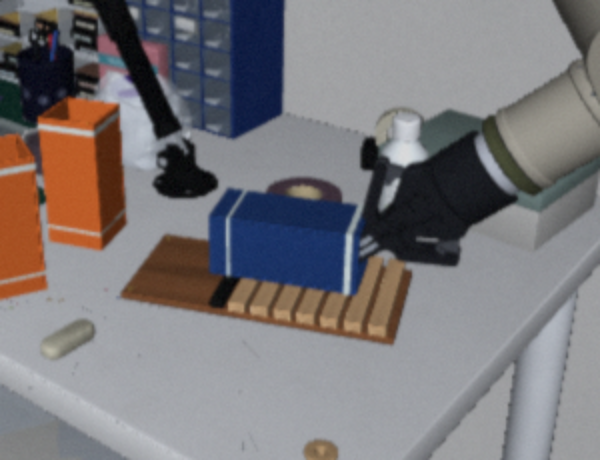

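```bash
python3 - <<'E'
from h import *
p=manip.current_eef_pos();q=manip.current_ee_rot();_,z=quat(49,"A",1)
r=manip.move_straight(p-[0,0,.010],rate=.02,force_limit=3)
e=manip.current_eef_pos();print(r,(e-p)*1e3,manip.current_ft_force(),manip.current_time())
snap("tip5")
if r: manip.move_straight(e+[0,0,.0015],rate=.02)
e=manip.current_eef_pos();r=manip.move_straight(e-.012*z,rate=.02,force_limit=4)
print(r,manip.current_ft_force())
r=manip.move_straight(e-.05*z,rate=.04,force_limit=5)
print(r,manip.current_ft_force(),manip.current_time())
snap("tip6")
E
```

```text
True [ 0.31595326 -0.15371538 -1.58762579] [ 0.81029771 -0.90540706  1.32067532] 17.525
False [ 0.33911474 -1.06281089  0.60476294]
False [0.1802762  0.14254057 0.28611685] 19.6667
```

View pics/tip6.png

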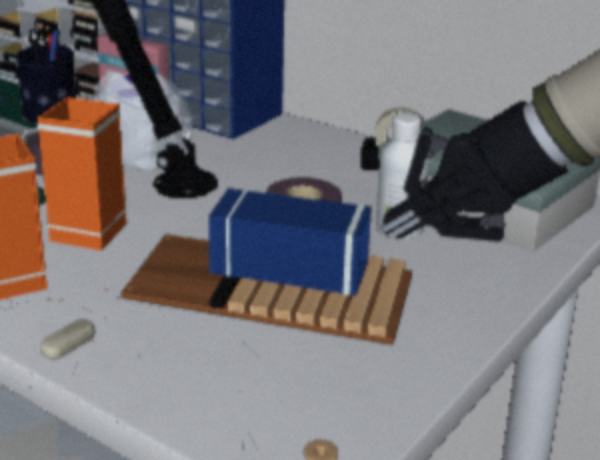

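The tin lies flat on the deck with its foot at the stop, its mouth facing away, and the fingers clear of it at (400,225). The bystanders are unmoved. I'll back off a little more and hand in.

```bash
python3 - <<'E'
from h import *
manip.move_straight(manip.current_eef_pos()+[0,0,.05],rate=.08);manip.dwell(.3)
print(manip.current_time(),manip.job_done())
E
```

```text
the job is handed in; nothing more can be done
20.7917 None
```

The blue brush tin now lies on its side on the slatted deck, with its foot by the stop and its mouth pointing away; I handed the job in at 20.8 s. The fingers stayed in its mouth all the way down, and no force limit tripped on the way over. My first try at entering the mouth stopped early on the rim with about 7 N without shifting the tin, and in the last picture nothing else had moved.

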